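# Nuts from the trigger dispenser

### The arm

A 6-joint arm with a two-finger parallel gripper is mounted at the origin on a cart in front of the work surface, level with it; the furniture and walls round the work are solid. World frame = base frame: x ahead of the robot, y to its left, z up, the work surface at z = 0. Lengths are in m, angles in rad, forces in N, time in s.
With the tool pointing down it reaches from about 0.4 to 0.925 m from the base axis. Payload 12.5 kg.
Tool frame: the origin (TCP) lies at the very end of the fingers, on their centre line; the grasp point (between the pads) lies 19 mm behind it; z points along the fingers, y is the line along which they close (so a half turn about z gives the same grasp; the last joint's range is limited). The gripper opens to 95 mm and grips with 3 to 60 N. Pads are 20 mm wide; open, the fingers measure 119 mm over their backs; the gripper's body (75 mm by 180 mm) begins 59 mm behind the grasp point.
Start: joints at [1.162, 0.491, 1.559, -0, 1.092, -0.106], TCP at [0.186, 0.597, 0.215] pointing down, gripper open.
Joint ranges: [-3.1, 3.1], [-0.84, 2.19], [0.05, 2.79], [-1.13, 4.28], [0.06, 2.93], [-2.69, 2.69]. Speed limits (rad/s): [2.22, 2.22, 2.79, 3.14, 3.14, 3.14].

### API

Orientations are given as a unit quaternion [x, y, z, w].
In Python, from cell import bot gives the robot as it stands. The module is installed in compiled form; this text tells all that it offers.
- The arm moves only by the shell command python3 -m handwheel 'ROWS'. ROWS is JSON, a list of rows, each a list of 5 numbers: the closure, from 0 (fully open) to 1 (shut), then the shift along the tool's x, y, z in cm, then the turn about the tool's z in rad. In form: [[fingers, dx, dy, dz, spin], ...]. A call has 1 to 20 rows; each row is the pose to reach, as a shift and turn from the pose commanded when the call began, along the tool's axes at that moment; what a row does not reach only later rows make up. A row lasts 1/10 s, in which the tool goes at most 50 mm and 8.59 degrees, less where a joint would pass 70% of its speed; a pose out of reach is approached as far as the arm can. A call with a gripper value outside its range is refused whole. The fingers move at their own pace and stop on an object; the grip force is fixed at half the most. Time passes only in rows, so rows that repeat a pose let the fingers close. It gives the time, the measured TCP pose, the force, the opening and the grip force at its end, in the units of the state.
- bot.get_obs(): the state, without advancing time (a new reading comes with each control period).
- bot.snapshot(name): name is "side" or "top" or "wrist"; returns (picture, depth): 400x640x3 uint8, red, green, blue; 400x640 float32, m along the optical axis (not along the pixel's ray), 0 where there is no reading.
- bot.camera_info(name): a dict with "mtx" (3x3 intrinsics, pixels), "world_from_camera" (4x4, takes a point from camera to world coordinates). Camera axes: x right, y down, z forward; pixel columns grow to the right and rows downward; lengths in m; the calibration is good to about 2 mm. The wrist camera is an equidistant fisheye: a pixel r from the principal point sees the ray r / f radians off the axis. A picture is of the moment at which its call begins: read the wrist's pose just before it. camera_info takes no time and is no camera call; for the wrist camera it gives the pose at the moment of the call.
- bot.job_done(): hands the job in; it is judged then, once.
Trained networks look in the newest picture that a camera, given by its name, has taken for a name from the list of things; names that differ only in an ending like _2 or _b are one class to them, and where a whole thing is asked for, a point or a joint stands for the part that bears it (a point fixed in the world has none). Each returns a list of dicts, best first, with "score" (0 to 1); they miss things now and then, are a little off and sometimes report something else, mostly with a low value. They report only what shows in the picture. A call takes as long as a camera call. They do not tell look-alikes from the thing itself.
- bot.search_frame(camera, name): "extent" ([centre column, centre row, width, height] in pixels, round what is visible of it).
- bot.cut_out(camera, name): "pixels" (400x640 bool, what is visible of it) and "extent" ([centre column, centre row, width, height] in pixels, round what is visible of it).
- bot.spot_point(camera, name): "at" ([row, column] in pixels: a listed point, or the origin of a listed thing).
The state is a dict: "t": time; "joint_pos": joint angles; "qd": joint speeds; "joint_torque": joint torques, N m; "tool_pos": TCP position; "orientation": TCP orientation; "contact_force": force on the tool from outside, world axes, zero at the start; "moment": the same for the moment, N m; "gripper_width": finger opening in m; "finger_force": force on a finger pad.
Only numpy, scipy, OpenCV 4.12 (cv2) and the standard library are available. Lean on these libraries where they do the work, as an engineer would, in place of code of your own. Each camera call takes 0.05 s, during which the arm holds its last target. There are 200 camera calls.

### The job

Get the macadamia nuts for the cook: stand the white mug upright under the spout of the nut dispenser, then squeeze the dispenser's orange trigger all the way in so that all three nuts drop into the mug, and let go so that the gate springs shut. Leave the mug with the nuts standing under the spout, and do not knock anything over.

Things in the scene. Friction and masses are not known exactly. Their poses are not given: they have to be found in the camera images.
- dispenser: Nut dispenser, fixed. Origin on the table straight below its spout; z up, -x its front, which faces to the robot's right. Steel base plate 8 mm thick, x -60..+120, y -63..+63 mm; flat rubber mat, 72 mm wide, at the origin for the cup. Post at the back, x = +85. Black gate housing at z 100..125 mm, front face at x = -36; above it a clear neck, 33 mm wide, with the nuts in it.
- hopper (a point): Axis of the clear round hopper above the neck, at its lower edge, z = 230 mm: 128 mm diameter, up to 304 mm, wooden cover and knob to 340 mm. It overhangs grip and trigger, so a gripper must come to them leaning about 40 degrees from vertical, along the grip from its free end. A mug handle under the spout must be reached leaning like that too, passing in front of and below the grip.
- grip_foot (a point): Foot of the black fixed grip, at dispenser x = -30, y = 0, z = 125 mm. The grip, a bar 22 x 14 mm, rises from here leaning forward (to the dispenser's -x) by 40 degrees from vertical; its free end is 72 mm along. The orange trigger, a bar 16 x 10 mm and about 67 mm long, stands beside it on the -y side, hinged at its foot; it swings along y to the grip.
- squeeze (a point): Where to squeeze, closing along the dispenser's y: 55 mm along the leaning grip from its foot, at dispenser x = -65, y = +2, z = 167 mm. Half-way between the outer faces of grip and squeezed trigger: the grip's outer face is at y = +16 mm (fixed), the trigger's at y = -27 mm at rest (-31 mm at its tip), -12 mm fully squeezed. Axes as the dispenser's.
- trigger (a joint): Trigger angle in rad: 0 at rest, 0.30 fully squeezed against its stop (4 mm short of the grip). Sprung: about 5 N at the squeeze point to start it, 9 N to hold it fully in; let go, it springs back. It draws a gate at 110 mm height out of the neck, 14 mm per 0.1 rad; a nut passes from about 0.19 rad.
- spout (a point): Centre of the spout's open end, 80 mm above the table; outer diameter 39 mm, inner 33 mm. Axes as the dispenser's.
- mug_handle (a point): Point to take the mug: middle of its handle, 33 mm above the mug's underside and 51.5 mm from the mug's axis. The handle is a loop in the upright plane through the axis, about 12 mm wide across (along the mug's x); its outer end lies 10 mm further out. Axes as the mug's: z up, the handle points along -y.
- mug_axis (a point): Middle of the white mug's bowl (half-way up, 26.5 mm above its underside): bowl 65 mm in diameter, 53 mm high, open at the top, walls about 4 mm, about 0.15 kg. Axes: z up through the mouth, -y towards the handle. At the start the handle points roughly to the robot's right, as the dispenser's front does.
- nut_1: Brown round macadamia nut, 22 mm in diameter, 10 g, in the dispenser's neck; origin at its centre.
- nut_2: The second nut, alike.
- nut_3: The third nut, alike.
- tin: Bystander: food tin 75 mm in diameter, 58 mm high; origin at the centre of its underside, z up.
- spice_jar: Bystander: dark spice jar 44 mm in diameter, 96 mm high; origin at the centre of its underside, z up.
- pepper_mill: Bystander: wooden pepper mill 58 mm in diameter, 170 mm high; origin at the centre of its underside, z up.
Not all that is in view belongs to the job. Leave any pink look-alike of the part that bears mug_handle alone.

How it is judged:
By the outcome, as a careful person would: the job done as asked, in the order asked, and still so for the second after the job is handed in, with the robot touching nothing.
It also fails if it takes over 61 s, if anything falls off the work surface, if the arm or the gripper's body presses on something with over 40 N, if the wrist force passes 120 N, or if a joint passes its speed limit or range.

## Working session

There is one attempt and no reset: what is moved stays moved. The work goes in short steps, Python scripts to look and compute and a shell command to move; the robot and the scene stay as the last step left them, time stands still between calls to the robot, and variables do not carry over. Pictures are saved under pics/ and viewed, at most 10 in all, crops included, and the job is handed in when it is done.

```bash
ls; mkdir -p pics
cat > h.py <<'E'
import numpy as np, cv2
from cell import bot
from scipy.spatial.transform import Rotation as R
def snap(c,name=None):
    i=bot.camera_info(c); p,d=bot.snapshot(c)
    if name: cv2.imwrite(f'pics/{name}.png',p[:,:,::-1])
    return p,d,i
def to_world(i,u,v,z):
    K=np.array(i['mtx']);T=np.array(i['world_from_camera'])
    P=np.stack([(u-K[0,2])/K[0,0]*z,(v-K[1,2])/K[1,1]*z,z],-1)
    return P@T[:3,:3].T+T[:3,3]
def ray_at_z(i,u,v,zw):
    K=np.array(i['mtx']);T=np.array(i['world_from_camera'])
    r=T[:3,:3]@np.array([(u-K[0,2])/K[0,0],(v-K[1,2])/K[1,1],1]);o=T[:3,3]
    return o+r*(zw-o[2])/r[2]
E
python3 - <<'E'
from h import *
np.set_printoptions(precision=4,suppress=True)
for c in('top','side'):
    p,d,i=snap(c,c+'0'); print(c,np.array(i['world_from_camera']).round(3).tolist(),np.array(i['mtx']).round(1).tolist())
    for n in('mug_handle','mug_axis','spout','squeeze','grip_foot','hopper','dispenser','tin','spice_jar','pepper_mill'):
        for s in bot.spot_point(c,n)[:2]:
            v,u=s['at'];z=d[int(v),int(u)]
            print(n,round(s['score'],2),round(u),round(v),to_world(i,u,v,z))
print(bot.get_obs())
E
```

```text
pics
top [[0.377, -0.895, 0.238, 0.294], [-0.926, -0.364, 0.099, -0.101], [-0.002, -0.258, -0.966, 1.498], [0.0, 0.0, 0.0, 1.0]] [[466.2, 0.0, 310.5], [0.0, 466.2, 199.2], [0.0, 0.0, 1.0]]
mug_handle 0.86 362 189 [ 0.7461 -0.0957  0.0449]
mug_handle 0.82 345 149 [0.8521 0.0056 0.0516]
mug_axis 0.71 375 191 [ 0.768  -0.1355  0.0064]
mug_axis 0.65 367 230 [ 0.6324 -0.1578  0.012 ]
spout 0.57 284 199 [0.561  0.0846 0.3114]
squeeze 0.7 303 190 [0.6812 0.0853 0.0018]
grip_foot 0.86 292 193 [0.5813 0.0721 0.315 ]
dispenser 0.8 285 205 [0.5559 0.082  0.2655]
dispenser 0.75 356 284 [ 0.4534 -0.1826  0.0538]
tin 0.77 358 283 [ 0.4587 -0.1866  0.0527]
spice_jar 0.83 222 217 [0.4879 0.2791 0.0751]
side [[-0.339, 0.597, -0.727, 1.437], [0.941, 0.223, -0.256, 0.346], [0.009, -0.771, -0.637, 0.856], [0.0, 0.0, 0.0, 1.0]] [[411.5, 0.0, 317.0], [0.0, 411.5, 202.5], [0.0, 0.0, 1.0]]
mug_handle 0.9 252 245 [ 0.7079 -0.1107 -0.0016]
mug_handle 0.72 240 209 [ 0.6281 -0.1833  0.0494]
mug_axis 0.96 249 216 [ 0.6141 -0.1657  0.0147]
mug_axis 0.88 238 246 [ 0.7386 -0.1361  0.0143]
spout 0.89 340 220 [0.6397
[... 177 characters left out ...]
6646 0.1449 0.2801]
dispenser 0.86 338 243 [0.6202 0.1256 0.0078]
tin 0.8 263 189 [ 0.4944 -0.1734  0.0328]
spice_jar 0.75 406 230 [0.5224 0.2995 0.0288]
pepper_mill 0.67 418 289 [0.7219 0.3673 0.023 ]
{'t': 1.1, 'joint_pos': array([ 1.1624,  0.4909,  1.5589,  0.    ,  1.0917, -0.1056]), 'qd': array([ 0.0015,  0.0002,  0.0007,  0.0022, -0.0019,  0.0014]), 'joint_torque': array([  0.0014, -61.2479, -25.843 ,   0.0693,   0.0447,  -0.    ]), 'tool_pos': array([0.1863, 0.5966, 0.2146]), 'orientation': array([0.1508, 0.9886, 0.    , 0.    ]), 'contact_force': array([ 0.2309,  0.8113, -0.1299]), 'moment': array([-0.0049,  0.0341, -0.0509]), 'finger_force': 0.0, 'gripper_width': 0.0953293958591039}
```

Run:
```python
import cv2
a=cv2.imread('pics/top0.png')[100:340,180:460];b=cv2.imread('pics/side0.png')[120:320,190:470]
cv2.imwrite('pics/t1.png',cv2.resize(a,None,fx=2.5,fy=2.5,interpolation=2));cv2.imwrite('pics/s1.png',cv2.resize(b,None,fx=2.8,fy=2.8,interpolation=2))
```

```text
(no output)
```

View pics/t1.png

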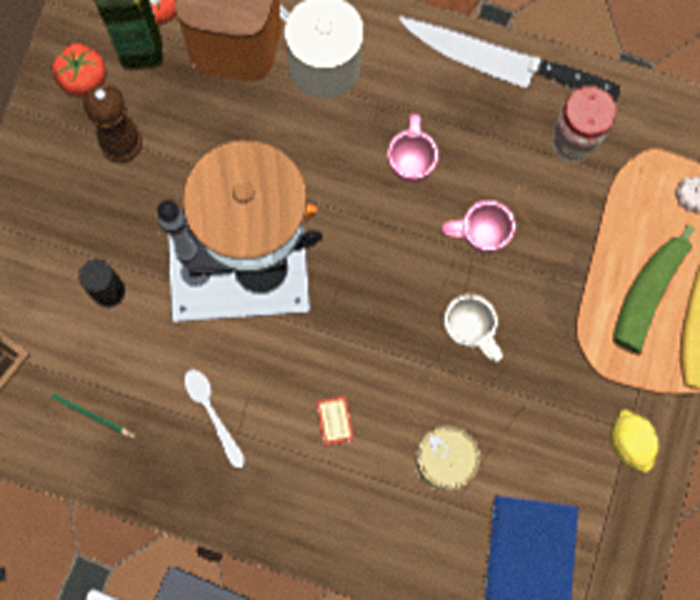

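View pics/s1.png

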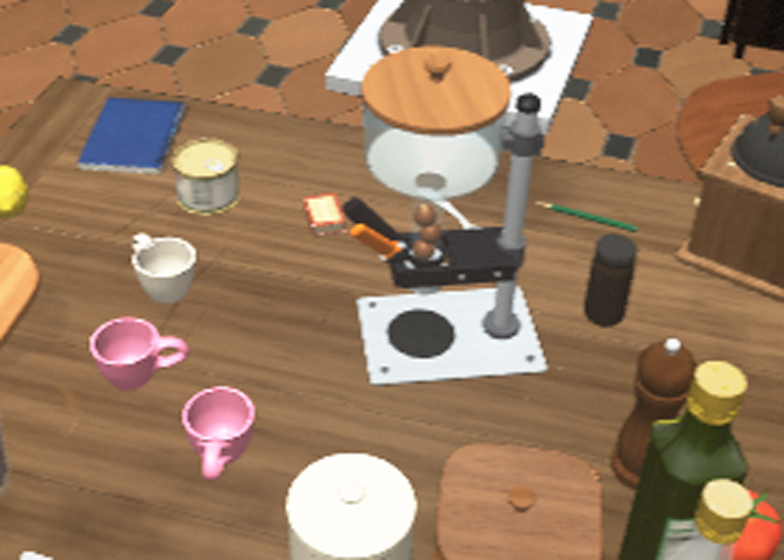

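The white mug is at about (368,228) in the top picture, with its handle towards (376,238). The dispenser's mat is at about (340,239) in the side picture, and the trigger is on the side away from the robot. The rows can't tilt the tool directly, so next I'll check the surroundings and measure poses.

```bash
cat > m.py <<'E'
from h import *
np.set_printoptions(precision=4,suppress=True)
def cloud(c,save=None):
    p,d,i=snap(c,save); v,u=np.mgrid[:400,:640]; return p,d,i,to_world(i,u+0.,v+0.,d)
E
python3 - <<'E'
from m import *
ps=[];ms=[]
for c in('top','side'):
    p,d,i,W=cloud(c); f=p.astype(int); sat=f.max(2)-f.min(2)
    m=(d>0)&(W[...,2]>0.0)&(W[...,2]<0.018)&(abs(W[...,0]-.64)<.13)&(abs(W[...,1]-.15)<.16)&(sat<35)&(f.min(2)>120)
    ps.append(W[m]); print(c,m.sum(),np.median(W[m],0))
    r=cv2.minAreaRect(W[m][:,:2].astype(np.float32)*1000);print(r,cv2.boxPoints(r))
    dk=(d>0)&(abs(W[...,2]-.01)<.012)&(abs(W[...,0]-.63)<.08)&(abs(W[...,1]-.12)<.1)&(f.max(2)<70)
    n,l,st,ce=cv2.connectedComponentsWithStats(dk.astype(np.uint8)); 
    for k in range(1,n):
        if st[k,4]>60: 
            q=W[l==k];print(' dark',st[k,4],q.min(0),q.max(0),ce[k],ray_at_z(i,*ce[k],.008))
    mg=(d>0)&(W[...,2]>0.01)&(W[...,2]<0.07)&(abs(W[...,0]-.62)<.08)&(abs(W[...,1]+.17)<.09)&(sat<45)&(f.min(2)>110)
    q=W[mg];rim=q[q[:,2]>.045];print(' mug',len(q),q.min(0),q.max(0),q.mean(0))
    for s in bot.cut_out(c,'mug_handle')[:3]: print('  cut',s['score'],s['extent'])
    for s in bot.spot_point(c,'mug_handle')[:4]: print('  h',s['score'],s['at'],ray_at_z(i,s['at'][1],s['at'][0],.033))
    for s in bot.spot_point(c,'mug_axis')[:4]: print('  a',s['score'],s['at'],ray_at_z(i,s['at'][1],s['at'][0],.0265))
    np.save(c+'mug.npy',q)
    for s in bot.spot_point(c,'squeeze')[:1]: print('  sq',ray_at_z(i,s['at'][1],s['at'][0],.167))
    for s in bot.spot_point(c,'spout')[:1]: print('  sp',ray_at_z(i,s['at'][1],s['at'][0],.080))
    for s in bot.spot_point(c,'hopper')[:1]: print('  ho',ray_at_z(i,s['at'][1],s['at'][0],.230))
    for s in bot.spot_point(c,'grip_foot')[:1]: print('  gf',ray_at_z(i,s['at'][1],s['at'][0],.125))
a=cv2.imread('pics/top0.png');b=cv2.imread('pics/side0.png')
cv2.imwrite('pics/both.png',np.vstack([cv2.resize(a,(480,300)),cv2.resize(b,(480,300))]))
E
```

```text
top 846 [0.5584 0.1384 0.0075]
((573.639892578125, 144.69879150390625), (106.51492309570312, 196.64797973632812), 15.712237358093262) [[495.7458 224.9264]
 [548.9991  35.6263]
 [651.5341  64.4712]
 [598.2806 253.7712]]
 dark 115 [ 0.5721  0.0904 -0.    ] [0.6219 0.1447 0.0184] [284.7478 211.713 ] [0.5893 0.1136 0.008 ]
 mug 290 [ 0.5969 -0.2087  0.0101] [ 0.6646 -0.1243  0.0579] [ 0.6309 -0.1635  0.0346]
  cut 0.93 [371.2, 190.1, 23.2, 20.7]
  cut 0.6 [347.6, 159.4, 24.6, 27.5]
  cut 0.57 [369.0, 233.6, 21.7, 26.2]
  h 0.78 [191.7, 361.8] [ 0.7408 -0.097   0.033 ]
  h 0.74 [243.7, 378.1] [ 0.5997 -0.2049  0.033 ]
  h 0.6 [152.2, 347.6] [ 0.8515 -0.005   0.033 ]
  a 0.75 [166.1, 347.2] [ 0.8075 -0.0209  0.0265]
  a 0.64 [190.0, 372.5] [ 0.7614 -0.1275  0.0265]
  a 0.63 [229.7, 367.7] [ 0.6311 -0.1589  0.0265]
  sq [0.6385 0.0669 0.167 ]
  sp [0.6071 0.1204 0.08  ]
  gf [0.6186 0.1008 0.125 ]
side 1416 [0.6    0.1595 0.0091]
((586.232666015625, 149.21688842773438), (140.3056182861328, 181.0922088623047), 25.648414611816406) [[483.7995 200.4757]
 [562.1849  37.2271]
 [688.6658  97.958 ]
 [610.2804 261.2067]]
 dark 264 [0.5701 0.0912 0.0047] [0.639  0.1585 0.0148] [340.2576 238.4015] [0.6017 0.1251 0.008 ]
 mug 400 [ 0.5968 -0.2056  0.0108] [ 0.6654 -0.1196  0.0586] [ 0.6302 -0.157   0.0375]
  cut 0.8 [248.8, 217.0, 25.1, 27.4]
  cut 0.61 [268.8, 272.5, 24.3, 31.4]
  cut 0.58 [240.9, 246.9, 34.8, 26.8]
  h 0.9 [284.8, 264.8] [0.8514 0.0026 0.033 ]
  h 0.87 [207.5, 239.1] [ 0.6057 -0.2013  0.033 ]
  h 0.87 [247.1, 252.8] [ 0.7434 -0.0853  0.033 ]
  a 0.78 [270.7, 266.4] [ 0.8029 -0.0163  0.0265]
  a 0.74 [248.8, 237.7] [ 0.7583 -0.125   0.0265]
  a 0.64 [219.0, 251.4] [ 0.6339 -0.1456  0.0265]
  a 0.36 [210.0, 330.0] [0.5118 0.063  0.0265]
  sq [0.6238 0.07   0.167 ]
  sp [0.601  0.1175 0.08  ]
  ho [0.5989 0.1249 0.23  ]
  gf [0.6097 0.1012 0.125 ]
```

View pics/both.png

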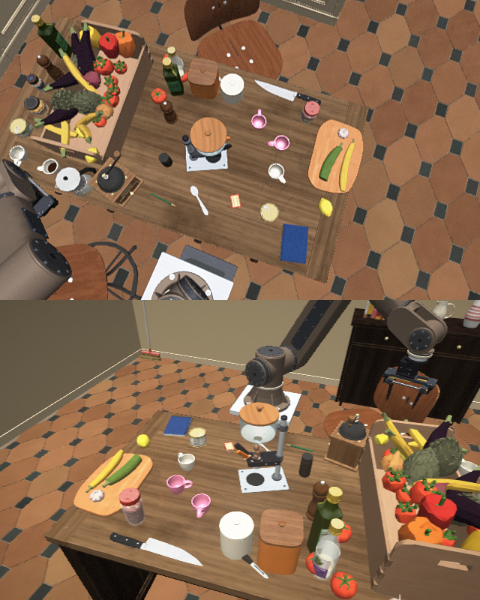

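The scene is clear on the robot's right, and the crate stands on the left. I'll raise the arm and test how the tool behaves at its reach limit, since that is the only possible source of tilt.

```bash
python3 -m handwheel '[[0,0,0,-20,0],[0,0,0,-20,0],[0,0,0,-20,0],[0,0,0,-20,0],[0,20,-4,-60,0],[0,20,-4,-60,0],[0,20,-4,-60,0],[0,20,-4,-60,0],[0,40,-19,-90,0],[0,40,-19,-90,0],[0,40,-19,-90,0],[0,40,-19,-90,0],[0,40,-19,-90,0],[0,40,-19,-90,0],[0,40,-19,-90,0],[0,40,-19,-90,0],[0,40,-19,-90,0],[0,40,-19,-90,0]]'; python3 -c "
from cell import bot;print(bot.get_obs())"
```

```text
t: 3.7
tool_pos: [-0.1262, 0.4708, 0.8]
orientation: [0.151, 0.989, 0.008, -0.003]
contact_force: [-0.5, 1.3, 0.9]
gripper_width: 0.0944
finger_force: 0.0
{'t': 3.7, 'joint_pos': array([1.69597788, 0.43722644, 0.04790194, 0.00441714, 2.63947545,
       0.43138202]), 'qd': array([ 0.31813347, -0.11186923,  0.00523943,  0.00141746,  0.11301973,
        0.31802581]), 'joint_torque': array([-2.61003636e+00, -4.86361134e+01, -1.74239051e+01,  4.14021593e-02,
       -1.84667869e-01, -4.84318323e-01]), 'tool_pos': array([-0.12624648,  0.47079182,  0.79995161]), 'orientation': array([ 0.15057479,  0.98856157,  0.00788003, -0.00333962]), 'contact_force': array([-0.46666426,  1.34057022,  0.92125575]), 'moment': array([ 0.0540924 ,  0.01099632, -0.00364906]), 'finger_force': 0.0, 'gripper_width': 0.09436798056541057}
```

```bash
python3 -m handwheel '[[0,10,-3,-40,0],[0,10,-3,-40,0],[0,10,-3,-40,0],[0,10,-3,-40,0],[0,10,-3,-40,0],[0,10,-3,-40,0],[0,10,-3,-40,0],[0,10,-3,-40,0],[0,10,-3,-40,0],[0,10,-3,-40,0]]'; python3 -c "
from cell import bot;print(bot.get_obs()['joint_pos'])"
```

```text
t: 4.7
tool_pos: [-0.1611, 0.3639, 0.8452]
orientation: [0.151, 0.988, 0.013, -0.007]
contact_force: [0.4, -0.4, -1.0]
gripper_width: 0.095
finger_force: 0.0
[1.81961683 0.33227315 0.04848609 0.00626131 2.73076163 0.55744152]
```

```bash
cat > o.py <<'E'
from cell import bot; import numpy as np
from scipy.spatial.transform import Rotation as R
o=bot.get_obs();M=R.from_quat(o['orientation']).as_matrix()
print('t',o['t'],'q',o['joint_pos'].round(3),'tcp',o['tool_pos'].round(4),'tilt',np.degrees(np.arccos(-M[2,2])).round(2));print(M.T.round(3))
E
python3 -m handwheel '[[0,0,0,0,0],[0,0,0,0,0],[0,0,0,0,0]]' >/dev/null; python3 o.py;python3 -m handwheel '[[0,0,0,30,0],[0,0,0,30,0],[0,0,0,30,0]]'>/dev/null; python3 o.py
```

```text
t 5.0 q [1.819 0.333 0.049 0.006 2.73  0.557] tcp [-0.161   0.3644  0.845 ] tilt 1.71
[[-0.954  0.298  0.018]
 [ 0.298  0.954  0.024]
 [-0.01   0.028 -1.   ]]
t 5.3 q [1.819 0.129 0.641 0.004 2.341 0.554] tcp [-0.1632  0.372   0.772 ] tilt 1.78
[[-0.954  0.298  0.018]
 [ 0.299  0.954  0.025]
 [-0.01   0.029 -1.   ]]
```

Run:
```python
from m import *
for c in('side','top'):
    p,d,i,W=cloud(c,c+'1')
    print(c)
    for y in np.arange(.4,1.5,.1):
        print(round(y,1),[ (lambda q: f'{np.percentile(q,98):.2f}' if len(q)>3 else '  - ')(W[(d>0)&(abs(W[...,0]-x)<.05)&(abs(W[...,1]-y)<.05)][:,2]) for x in np.arange(-.9,.5,.1)])
```

```text
side
0.4 ['  - ', '  - ', '  - ', '  - ', '  - ', '-0.17', '-0.17', '-0.18', '-0.21', '  - ', '  - ', '0.00', '0.22', '0.25']
0.5 ['  - ', '  - ', '  - ', '  - ', '  - ', '-0.17', '-0.18', '  - ', '  - ', '  - ', '  - ', '  - ', '0.19', '0.28']
0.6 ['  - ', '  - ', '  - ', '  - ', '0.10', '0.07', '-0.18', '-0.19', '  - ', '  - ', '  - ', '  - ', '0.24', '0.25']
0.7 ['  - ', '  - ', '  - ', '  - ', '0.12', '0.12', '0.06', '  - ', '  - ', '  - ', '  - ', '  - ', '  - ', '0.31']
0.8 ['  - ', '  - ', '  - ', '  - ', '  - ', '0.13', '0.13', '0.12', '0.08', '  - ', '  - ', '  - ', '  - ', '0.24']
0.9 ['  - ', '  - ', '  - ', '  - ', '  - ', '  - ', '  - ', '  - ', '  - ', '  - ', '  - ', '0.05', '0.06', '0.03']
1.0 ['  - ', '  - ', '  - ', '  - ', '  - ', '  - ', '  - ', '  - ', '  - ', '  - ', '  - ', '0.00', '0.01', '  - ']
1.1 ['  - ', '  - ', '  - ', '  - ', '  - ', '  - ', '  - ', '  - ', '  - ', '  - ', '  - ', '  - ', '  - ', '  - ']
1.2 ['  - ', '  - ', '  - ', '  - ', '  - ', '  - ', '  - ', '  - ', '  - ', '  - ', '  - ', '  - ', '  - ', '  - ']
1.3 ['  - ', '  - ', '  - ', '  - 
[... 848 characters left out ...]
', '  - ', '  - ', '  - ', '  - ', '-0.89', '-0.89', '-0.89', '0.05', '0.05', '0.06']
1.0 ['  - ', '  - ', '  - ', '  - ', '  - ', '  - ', '  - ', '-0.89', '-0.89', '-0.88', '-0.89', '0.01', '0.01', '0.06']
1.1 ['  - ', '  - ', '  - ', '-0.89', '-0.89', '-0.88', '-0.88', '-0.88', '-0.89', '-0.89', '-0.88', '-0.89', '0.00', '0.01']
1.2 ['  - ', '  - ', '  - ', '  - ', '  - ', '-0.89', '-0.88', '-0.89', '-0.88', '-0.88', '-0.89', '  - ', '  - ', '  - ']
1.3 ['  - ', '  - ', '  - ', '  - ', '  - ', '-0.90', '-0.89', '-0.89', '-0.88', '-0.89', '-0.88', '  - ', '  - ', '  - ']
1.4 ['  - ', '  - ', '  - ', '  - ', '  - ', '  - ', '-0.90', '-0.89', '-0.88', '-0.89', '-0.88', '  - ', '  - ', '  - ']
```

```bash
python3 -m handwheel '[[0,14,15,27,0],[0,14,15,27,0],[0,14,15,27,0],[0,14,15,27,0],[0,14,15,27,0],[0,14,15,27,0],[0,27,30,27,0],[0,27,30,27,0],[0,27,30,27,0],[0,27,30,27,0],[0,60,66,27,0],[0,60,66,27,0],[0,60,66,27,0],[0,60,66,27,0],[0,60,66,27,0],[0,60,66,27,0]]' >/dev/null; python3 o.py;python3 -m handwheel '[[0,67,74,0,0],[0,67,74,0,0]]'>/dev/null; python3 o.py;python3 -m handwheel '[[0,67,74,0,0],[0,67,74,0,0]]'>/dev/null; python3 o.py
```

```text
t 7.0 q [1.920e+00 9.760e-01 4.700e-02 2.000e-03 2.058e+00 6.530e-01] tcp [-0.362   0.8001  0.4313] tilt 3.44
[[-0.954  0.297  0.038]
 [ 0.299  0.953  0.047]
 [-0.022  0.056 -0.998]]
t 7.2 q [1.923 1.014 0.047 0.004 1.989 0.656] tcp [-0.3739  0.8244  0.399 ] tilt 5.25
[[-0.953  0.296  0.059]
 [ 0.299  0.952  0.07 ]
 [-0.035  0.085 -0.996]]
t 7.4 q [1.925 1.048 0.047 0.006 1.925 0.659] tcp [-0.3842  0.8459  0.3693] tilt 6.95
[[-0.953  0.294  0.078]
 [ 0.3    0.949  0.092]
 [-0.047  0.111 -0.993]]
```

```bash
for i in 1; do python3 -m handwheel '[[0,58,64,-50,0]]'; python3 -m handwheel '[[0,58,64,-50,0]]';python3 -m handwheel '[[0,58,64,-50,0]]';python3 -m handwheel '[[0,58,64,-50,0]]'; done >/dev/null; python3 o.py; python3 -m handwheel '[[0,58,64,-50,0],[0,58,64,-50,0],[0,58,64,-50,0]]'>/dev/null; python3 o.py
```

```text
t 7.8 q [1.924 0.996 0.047 0.015 1.86  0.662] tcp [-0.3884  0.8516  0.4211] tilt 13.64
[[-0.947  0.281  0.155]
 [ 0.306  0.935  0.178]
 [-0.095  0.216 -0.972]]
t 8.1 q [1.923 0.963 0.047 0.017 1.863 0.662] tcp [-0.3855  0.8435  0.4514] tilt 15.37
[[-0.945  0.276  0.174]
 [ 0.309  0.93   0.2  ]
 [-0.107  0.243 -0.964]]
```

Run:
```python
# dispenser yaw/origin fit from plate + mat, both cameras
from m import *
from scipy.optimize import minimize
pts=[]
for c in('top','side'):
    p,d,i,W=cloud(c); f=p.astype(int); sat=f.max(2)-f.min(2)
    m=(d>0)&(abs(W[...,2]-.008)<.007)&(abs(W[...,0]-.59)<.14)&(abs(W[...,1]-.15)<.16)&(sat<35)&(f.min(2)>110)
    n,l,st,ce=cv2.connectedComponentsWithStats(m.astype(np.uint8)); k=1+np.argmax(st[1:,4]); q=W[l==k]
    # ray-intersect at z=8mm
    vv,uu=np.nonzero(l==k); q=np.array([ray_at_z(i,u,v,.008) for u,v in zip(uu,vv)])
    h=cv2.convexHull(q[:,:2].astype(np.float32)*1000)[:,0]; r=cv2.minAreaRect(h); print(c,r, h.round(0).tolist())
```

```text
top ((582.378173828125, 145.76527404785156), (109.7125244140625, 179.55357360839844), 26.540830612182617) [[646.0, 79.0], [593.0, 247.0], [591.0, 250.0], [588.0, 249.0], [585.0, 248.0], [515.0, 213.0], [498.0, 201.0], [497.0, 197.0], [498.0, 194.0], [501.0, 185.0], [558.0, 71.0], [574.0, 42.0], [586.0, 47.0], [628.0, 68.0]]
side ((592.1885375976562, 151.40020751953125), (129.62721252441406, 181.15054321289062), 26.558942794799805) [[689.0, 102.0], [688.0, 105.0], [672.0, 137.0], [624.0, 232.0], [611.0, 257.0], [606.0, 259.0], [516.0, 215.0], [504.0, 209.0], [497.0, 204.0], [505.0, 181.0], [574.0, 46.0], [584.0, 46.0], [673.0, 90.0]]
```

The one-row calls lean the tool about 1.7° each, which solves the tilt. The white mug's handle needs to turn about 59° to face the dispenser's front. A vertical tool does that best, so I'll undo the tilt on the clear right side first, turn the mug, then lean.

```bash
cat > w.py <<'E'
import sys,json; from o import *
P=np.array(json.loads(sys.argv[1]),float)
print('rows cm (tool):');print(((P-o['tool_pos'])@M*100).round(1).tolist(), 'dist',np.linalg.norm(np.diff(np.vstack([o['tool_pos'],P]),axis=0),axis=1).round(2))
E
python3 w.py '[[0.1,0.6,0.52],[0.42,0.42,0.52],[0.58,0.05,0.52],[0.5,-0.35,0.5],[0.35,-0.78,0.48],[0.6,-1.2,0.9]]'
```

```text
t 8.2 q [1.924 0.963 0.047 0.017 1.863 0.662] tcp [-0.3855  0.8435  0.4517] tilt 15.39
[[-0.945  0.276  0.175]
 [ 0.309  0.93   0.2  ]
 [-0.107  0.243 -0.964]]
rows cm (tool):
[[-51.4, -6.3, -17.7], [-86.6, -13.1, -25.5], [-112.0, -42.6, -36.2], [-115.8, -82.7, -43.1], [-113.9, -127.7, -50.0], [-141.8, -150.6, -103.4]] dist [0.55 0.37 0.4  0.41 0.46 0.64]
```

```bash
python3 -m handwheel '[[0,-51.4,-6.3,-17.7,0],[0,-51.4,-6.3,-17.7,0],[0,-51.4,-6.3,-17.7,0],[0,-51.4,-6.3,-17.7,0],[0,-51.4,-6.3,-17.7,0],[0,-51.4,-6.3,-17.7,0],[0,-51.4,-6.3,-17.7,0],[0,-51.4,-6.3,-17.7,0],[0,-51.4,-6.3,-17.7,0],[0,-51.4,-6.3,-17.7,0],[0,-51.4,-6.3,-17.7,0],[0,-86.6,-13.1,-25.5,0],[0,-86.6,-13.1,-25.5,0],[0,-86.6,-13.1,-25.5,0],[0,-86.6,-13.1,-25.5,0],[0,-86.6,-13.1,-25.5,0],[0,-86.6,-13.1,-25.5,0],[0,-86.6,-13.1,-25.5,0],[0,-86.6,-13.1,-25.5,0]]' >/dev/null;  python3 w.py '[[0.58,0.05,0.52],[0.5,-0.35,0.5],[0.35,-0.78,0.48],[0.6,-1.2,0.9]]'
```

```text
t 10.1 q [ 0.553  0.269  1.145  0.265  1.681 -0.681] tcp [0.4219 0.421  0.5218] tilt 15.31
[[-0.946  0.276  0.17 ]
 [ 0.308  0.93   0.202]
 [-0.102  0.244 -0.965]]
rows cm (tool):
[[-25.2, -29.7, -10.5], [-29.1, -69.7, -17.5], [-27.1, -114.7, -24.5], [-55.2, -137.6, -77.8]] dist [0.4  0.41 0.46 0.64]
```

```bash
python3 -m handwheel '[[0,-25.2,-29.7,-10.5,0],[0,-25.2,-29.7,-10.5,0],[0,-25.2,-29.7,-10.5,0],[0,-25.2,-29.7,-10.5,0],[0,-25.2,-29.7,-10.5,0],[0,-25.2,-29.7,-10.5,0],[0,-25.2,-29.7,-10.5,0],[0,-25.2,-29.7,-10.5,0],[0,-29,-69.7,-17.5,0],[0,-29,-69.7,-17.5,0],[0,-29,-69.7,-17.5,0],[0,-29,-69.7,-17.5,0],[0,-29,-69.7,-17.5,0],[0,-29,-69.7,-17.5,0],[0,-29,-69.7,-17.5,0],[0,-29,-69.7,-17.5,0],[0,-29,-69.7,-17.5,0]]' >/dev/null;  python3 w.py '[[0.36,-0.78,0.48],[0.7,-1.4,0.9]]'
```

```text
t 11.8 q [-0.773  0.453  0.921  0.109  2.01  -2.003] tcp [ 0.4963 -0.3547  0.4997] tilt 15.1
[[-0.944  0.281  0.171]
 [ 0.312  0.929  0.196]
 [-0.104  0.239 -0.965]]
rows cm (tool):
[[0.6, -44.2, -6.8], [-41.8, -82.9, -65.7]] dist [0.45 0.82]
```

```bash
python3 -m handwheel '[[0,0.6,-44.2,-6.8,0],[0,0.6,-44.2,-6.8,0],[0,0.6,-44.2,-6.8,0],[0,0.6,-44.2,-6.8,0],[0,0.6,-44.2,-6.8,0],[0,0.6,-44.2,-6.8,0],[0,0.6,-44.2,-6.8,0],[0,0.6,-44.2,-6.8,0],[0,-20,-65,-30,0],[0,-20,-65,-30,0],[0,-20,-65,-30,0]]' >/dev/null; python3 o.py
python3 -m handwheel '[[0,-42,-39,-59,0]]'>/dev/null;python3 -m handwheel '[[0,-42,-39,-59,0]]'>/dev/null;python3 -m handwheel '[[0,-42,-39,-59,0]]'>/dev/null;python3 o.py
```

```text
t 12.9 q [-1.18   0.97   0.047 -0.007  2.364 -2.453] tcp [ 0.3614 -0.7074  0.444 ] tilt 13.71
[[-0.947  0.28   0.155]
 [ 0.306  0.935  0.179]
 [-0.094  0.217 -0.972]]
t 13.2 q [-1.176  0.951  0.047  0.004  2.31  -2.443] tcp [ 0.3694 -0.7142  0.4561] tilt 9.54
[[-0.951  0.29   0.104]
 [ 0.302  0.945  0.129]
 [-0.061  0.154 -0.986]]
```

```bash
python3 -m handwheel '[[0,-50,-45,-50,0]]'>/dev/null;python3 -m handwheel '[[0,-50,-45,-50,0]]'>/dev/null;python3 -m handwheel '[[0,-50,-45,-50,0]]'>/dev/null;python3 -m handwheel '[[0,-50,-45,-50,0]]'>/dev/null; python3 -m handwheel '[[0,-50,-45,-50,0]]'>/dev/null; python3 -m handwheel '[[0,-50,-45,-50,0]]'>/dev/null;python3 o.py
python3 - <<'E'
from m import *
from scipy.optimize import least_squares
q=np.vstack([np.load('topmug.npy'),np.load('sidemug.npy')])
rim=q[q[:,2]>.044]
# handle points: those beyond 38mm from axis
c=np.array([.632,-.155])
for _ in range(5):
    r=np.linalg.norm(q[:,:2]-c,axis=1); top=q[(q[:,2]>.049)&(r<.038)]
    s=least_squares(lambda p:np.linalg.norm(top[:,:2]-p,axis=1)-.031,c,loss='soft_l1',f_scale=.002); c=s.x
h=q[np.linalg.norm(q[:,:2]-c,axis=1)>.038]; dv=(h[:,:2]-c); 
print('axis',c,len(top),'handle',len(h),h.mean(0),'az',np.degrees(np.arctan2(*dv.mean(0)[::-1])),'rmax',np.linalg.norm(dv,axis=1).max())
E
```

```text
t 13.8 q [-1.167  0.937  0.047  0.021  2.174 -2.421] tcp [ 0.3932 -0.7394  0.4637] tilt 1.41
[[-0.954  0.3   -0.002]
 [ 0.3    0.954  0.024]
 [ 0.009  0.023 -1.   ]]
axis [ 0.632  -0.1542] 164 handle 57 [ 0.6066 -0.1964  0.0434] az -121.1131657692215 rmax 0.06296648978950263
```

```bash
python3 w.py '[[0.632,-0.154,0.13]]'
```

```text
t 13.8 q [-1.167  0.937  0.047  0.021  2.174 -2.421] tcp [ 0.3932 -0.7394  0.4637] tilt 1.41
[[-0.954  0.3   -0.002]
 [ 0.3    0.954  0.024]
 [ 0.009  0.023 -1.   ]]
rows cm (tool):
[[-5.1, 62.2, 34.9]] dist [0.71]
```

```bash
python3 -m handwheel '[[0,-5.1,62.2,20,1.5],[0,-5.1,62.2,20,1.5],[0,-5.1,62.2,20,1.5],[0,-5.1,62.2,20,1.5],[0,-5.1,62.2,20,1.5],[0,-5.1,62.2,20,1.5],[0,-5.1,62.2,20,1.5],[0,-5.1,62.2,20,1.5],[0,-5.1,62.2,20,1.5],[0,-5.1,62.2,20,1.5],[0,-5.1,62.2,34.9,1.5],[0,-5.1,62.2,34.9,1.5],[0,-5.1,62.2,34.9,1.5],[0,-5.1,62.2,34.9,1.5],[0,-5.1,62.2,34.9,1.5],[0,-5.1,62.2,34.9,1.5],[0,-5.1,62.2,34.9,1.5],[0,-5.1,62.2,34.9,1.5]]' >/dev/null;  python3 w.py '[[0.632,-0.154,0.024]]'
```

```text
t 15.6 q [-0.35   0.611  1.581  0.032  0.95  -0.135] tcp [ 0.6316 -0.1525  0.1314] tilt 1.51
[[ 0.231  0.973  0.026]
 [ 0.973 -0.231  0.003]
 [ 0.009  0.025 -1.   ]]
rows cm (tool):
[[-0.4, 0.0, 10.7]] dist [0.11]
```

```bash
python3 -m handwheel '[[0,-0.4,0,5,0],[0,-0.4,0,10.7,0],[0,-0.4,0,10.7,0],[0,-0.4,0,10.7,0],[0.6,-0.4,0,10.7,0],[0.6,-0.4,0,10.7,0],[0.6,-0.4,0,10.7,0],[0.6,-0.4,0,10.7,0],[0.6,-0.4,0,10.7,0],[0.6,-0.4,0,10.7,0],[0.6,-0.4,0,10.7,0]]';  python3 o.py
```

```text
t: 16.7
tool_pos: [0.6313, -0.1536, 0.0245]
orientation: [0.785, 0.62, 0.011, -0.007]
contact_force: [-0.6, 0.8, 5.9]
gripper_width: 0.0623
finger_force: 30.0
t 16.7 q [-0.351  0.746  1.65   0.039  0.746 -0.146] tcp [ 0.6313 -0.1536  0.0245] tilt 1.52
[[ 0.232  0.972  0.026]
 [ 0.973 -0.232  0.003]
 [ 0.009  0.025 -1.   ]]
```

```bash
python3 -m handwheel '[[0.6,0,0,-0.6,0],[0.6,0,0,-0.6,-1],[0.6,0,0,-0.6,-1],[0.6,0,0,-0.6,-1],[0.6,0,0,-0.6,-1],[0.6,0,0,-0.6,-1],[0.6,0,0,-0.6,-1],[0.6,0,0,-0.6,-1],[0.6,0,0,-0.6,-1],[0.6,0,0,-0.6,-1],[0.6,0,0,0,-1],[0.6,0,0,0,-1],[0,0,0,0,-1],[0,0,0,0,-1],[0,0,0,0,-1],[0,0,0,0,-1],[0,0,0,-5,-1],[0,0,0,-10,-1],[0,0,0,-15,-1],[0,0,0,-20,-1]]';  python3 w.py '[[0.55,0.05,0.48],[0.42,0.42,0.52],[0.1,0.6,0.52],[-0.37,0.74,0.5]]'
```

```text
t: 18.7
tool_pos: [0.6288, -0.1586, 0.2257]
orientation: [0.392, 0.92, 0.013, -0.001]
contact_force: [1.1, -0.5, -0.8]
gripper_width: 0.0951
finger_force: 0.0
t 18.7 q [-0.36   0.515  1.485  0.029  1.144 -1.138] tcp [ 0.6288 -0.1586  0.2257] tilt 1.51
[[-0.693  0.721  0.013]
 [ 0.721  0.693  0.023]
 [ 0.008  0.025 -1.   ]]
rows cm (tool):
[[20.8, 9.4, -25.0], [56.5, 25.7, -28.1], [91.7, 15.1, -27.9], [134.3, -9.1, -25.9]] dist [0.34 0.39 0.37 0.49]
```

```bash
python3 -m handwheel '[[0,10,5,-25,0],[0,10,5,-25,0],[0,10,5,-25,0],[0,20.8,9.4,-27,0.3],[0,20.8,9.4,-27,0.3],[0,20.8,9.4,-27,0.3],[0,56.5,25.7,-28,0.3],[0,56.5,25.7,-28,0.3],[0,56.5,25.7,-28,0.3],[0,56.5,25.7,-28,0.3],[0,56.5,25.7,-28,0.3],[0,56.5,25.7,-28,0.3],[0,56.5,25.7,-28,0.3],[0,56.5,25.7,-28,0.3],[0,91.7,15.1,-28,0.3],[0,91.7,15.1,-28,0.3],[0,91.7,15.1,-28,0.3],[0,91.7,15.1,-28,0.3],[0,91.7,15.1,-28,0.3],[0,91.7,15.1,-28,0.3]]' >/dev/null;  python3 w.py '[[0.1,0.6,0.52],[-0.39,0.75,0.5],[-0.79,1.55,0.5],[-0.79,1.55,1.0]]'
```

```text
t 20.7 q [1.129 0.259 1.148 0.003 1.708 0.664] tcp [0.1833 0.5438 0.5167] tilt 1.52
[[-0.449  0.893  0.019]
 [ 0.893  0.449  0.019]
 [ 0.008  0.025 -1.   ]]
rows cm (tool):
[[8.8, -4.9, -0.3], [44.1, -42.0, 1.7], [133.6, -41.8, 3.4], [134.5, -40.9, -46.6]] dist [0.1  0.51 0.89 0.5 ]
```

Run:
```python
from m import *
for c in('top','side'):
    p,d,i,W=cloud(c,c+'2'); f=p.astype(int); sat=f.max(2)-f.min(2)
    mg=(d>0)&(W[...,2]>0.01)&(W[...,2]<0.07)&(abs(W[...,0]-.63)<.09)&(abs(W[...,1]+.17)<.09)&(sat<45)&(f.min(2)>110)
    np.save(c+'mug.npy',W[mg])
from scipy.optimize import least_squares
q=np.vstack([np.load('topmug.npy'),np.load('sidemug.npy')])
for nm in ('top','side',None):
    q=np.load(nm+'mug.npy') if nm else np.vstack([np.load('topmug.npy'),np.load('sidemug.npy')])
    c=np.array([.632,-.155])
    for _ in range(5):
        r=np.linalg.norm(q[:,:2]-c,axis=1); top=q[(q[:,2]>.049)&(r<.038)]
        c=least_squares(lambda p:np.linalg.norm(top[:,:2]-p,axis=1)-.031,c,loss='soft_l1',f_scale=.002).x
    h=q[np.linalg.norm(q[:,:2]-c,axis=1)>.038]; dv=(h[:,:2]-c)
    print(nm,'axis',c,len(top),'handle',len(h),h.mean(0),'az',np.degrees(np.arctan2(*dv.mean(0)[::-1])),'rmax',np.linalg.norm(dv,axis=1).max(),'zmax',q[:,2].max())
```

```text
top axis [ 0.6316 -0.1546] 63 handle 32 [ 0.6546 -0.1976  0.0424] az -61.854429644637584 rmax 0.05895111442785483 zmax 0.05875842828983968
side axis [ 0.6341 -0.1508] 90 handle 47 [ 0.6578 -0.1926  0.0378] az -60.38948631680844 rmax 0.06019244508586008 zmax 0.05710593463835534
None axis [ 0.6333 -0.1524] 155 handle 80 [ 0.6563 -0.1946  0.0399] az -61.4191155563885 rmax 0.059975543877807125 zmax 0.05875842828983968
```

```bash
python3 -m handwheel '[[0,10,-5,-0.3,0],[0,10,-5,-0.3,0],[0,44.1,-42,1.7,0],[0,44.1,-42,1.7,0],[0,44.1,-42,1.7,0],[0,44.1,-42,1.7,0],[0,44.1,-42,1.7,0],[0,44.1,-42,1.7,0],[0,44.1,-42,1.7,0],[0,44.1,-42,1.7,0],[0,44.1,-42,1.7,0],[0,44.1,-42,1.7,0],[0,80,-42,3,0],[0,80,-42,3,0],[0,80,-42,3,0]]' >/dev/null;  python3 o.py
python3 -m handwheel '[[0,90,0,-45,0]]'>/dev/null;python3 -m handwheel '[[0,90,0,-45,0]]'>/dev/null;python3 -m handwheel '[[0,90,0,-45,0]]'>/dev/null;python3 -m handwheel '[[0,90,0,-45,0]]'>/dev/null;python3 -m handwheel '[[0,90,0,-45,0]]'>/dev/null;python3 -m handwheel '[[0,90,0,-45,0]]'>/dev/null;python3 o.py
```

```text
t 22.3 q [ 1.961  0.967  0.049 -0.018  2.078  1.486] tcp [-0.3872  0.7792  0.4387] tilt 2.9
[[-0.449  0.892  0.047]
 [ 0.894  0.448  0.019]
 [-0.004  0.05  -0.999]]
t 22.9 q [ 1.964  0.938  0.048 -0.004  1.937  1.494] tcp [-0.4038  0.8054  0.4698] tilt 12.58
[[-0.442  0.87   0.217]
 [ 0.893  0.449  0.02 ]
 [-0.08   0.203 -0.976]]
```

```bash
python3 -m handwheel '[[0,90,-10,-25,0]]'>/dev/null;python3 -m handwheel '[[0,90,-10,-25,0]]'>/dev/null;python3 -m handwheel '[[0,90,-10,-20,0]]'>/dev/null;python3 -m handwheel '[[0,90,-10,-20,0]]'>/dev/null;python3 -m handwheel '[[0,90,-10,-15,0]]'>/dev/null;python3 -m handwheel '[[0,90,-10,-15,0]]'>/dev/null;python3 -m handwheel '[[0,90,-10,-10,0]]'>/dev/null;python3 -m handwheel '[[0,90,-10,-10,0]]'>/dev/null;python3 -m handwheel '[[0,90,-10,-5,0]]'>/dev/null;python3 -m handwheel '[[0,90,-10,-5,0]]'>/dev/null;python3 o.py
```

```text
t 23.9 q [ 2.017e+00  9.520e-01  4.800e-02 -2.000e-03  1.632e+00  1.544e+00] tcp [-0.4815  0.8557  0.4855] tilt 29.18
[[-0.4    0.776  0.487]
 [ 0.892  0.451  0.014]
 [-0.209  0.441 -0.873]]
```

```bash
python3 -m handwheel '[[0,90,-10,0,0]]'>/dev/null;python3 -m handwheel '[[0,90,-10,0,0]]'>/dev/null;python3 -m handwheel '[[0,90,-10,0,0]]'>/dev/null;python3 -m handwheel '[[0,90,-10,5,0]]'>/dev/null;python3 -m handwheel '[[0,90,-10,5,0]]'>/dev/null;python3 -m handwheel '[[0,90,-10,5,0]]'>/dev/null;python3 -m handwheel '[[0,0,0,0,0]]'>/dev/null;python3 w.py '[[0,0.62,0.55],[0.32,0.42,0.55],[0.55,0.0,0.5],[0.6,-0.4,0.35]]'
```

```text
t 24.6 q [ 2.038e+00  9.540e-01  4.800e-02 -1.000e-03  1.453e+00  1.561e+00] tcp [-0.5182  0.8816  0.5112] tilt 39.37
[[-0.357  0.686  0.634]
 [ 0.89   0.456  0.007]
 [-0.284  0.567 -0.773]]
rows cm (tool):
[[-34.0, 34.2, -32.6], [-59.1, 53.6, -53.0], [-99.3, 54.8, -79.5], [-138.0, 40.9, -92.0]] dist [0.58 0.38 0.48 0.43]
```

```bash
python3 -m handwheel '[[0,-34,34.2,-32.6,0],[0,-34,34.2,-32.6,0],[0,-34,34.2,-32.6,0],[0,-34,34.2,-32.6,0],[0,-34,34.2,-32.6,0],[0,-34,34.2,-32.6,0],[0,-34,34.2,-32.6,0],[0,-34,34.2,-32.6,0],[0,-34,34.2,-32.6,0],[0,-34,34.2,-32.6,0],[0,-34,34.2,-32.6,0],[0,-59.1,53.6,-53,0],[0,-59.1,53.6,-53,0],[0,-59.1,53.6,-53,0],[0,-59.1,53.6,-53,0],[0,-59.1,53.6,-53,0],[0,-59.1,53.6,-53,0],[0,-59.1,53.6,-53,0],[0,-59.1,53.6,-53,0]]' >/dev/null;  python3 w.py '[[0.55,0.05,0.5],[0.687,-0.258,0.25],[0.687,-0.258,0.114],[0.6525,-0.19,0.0214]]'
```

```text
t 26.5 q [0.555 0.067 1.45  0.682 1.554 0.092] tcp [0.2726 0.4481 0.5507] tilt 39.26
[[-0.358  0.687  0.633]
 [ 0.89   0.456  0.008]
 [-0.282  0.566 -0.774]]
rows cm (tool):
[[-40.5, 6.5, -26.5], [-82.3, 4.5, -28.4], [-90.9, 4.4, -17.9], [-90.9, 4.3, -5.9]] dist [0.49 0.42 0.14 0.12]
```

```bash
python3 -m handwheel '[[0,-40.5,6.5,-26.5,0],[0,-40.5,6.5,-26.5,0],[0,-40.5,6.5,-26.5,0],[0,-40.5,6.5,-26.5,0],[0,-40.5,6.5,-26.5,0],[0,-40.5,6.5,-26.5,0],[0,-40.5,6.5,-26.5,0],[0,-40.5,6.5,-26.5,0],[0,-40.5,6.5,-26.5,0],[0,-82.3,4.5,-28.4,0],[0,-82.3,4.5,-28.4,0],[0,-82.3,4.5,-28.4,0],[0,-82.3,4.5,-28.4,0],[0,-82.3,4.5,-28.4,0],[0,-82.3,4.5,-28.4,0],[0,-82.3,4.5,-28.4,0],[0,-82.3,4.5,-28.4,0],[0,-90.9,4.4,-17.9,0],[0,-90.9,4.4,-17.9,0],[0,-90.9,4.4,-17.9,0]]' >/dev/null;  python3 w.py '[[0.687,-0.258,0.114],[0.6525,-0.19,0.0214]]'
python3 - <<'E'
from m import *
p,d,i,W=cloud('side','side3')
p2,_,_=snap('wrist')
cv2.imwrite('pics/s3.png',np.hstack([cv2.resize(p[120:320,190:400],(420,400))[:,:,::-1],cv2.resize(p2[:,:,::-1],(380,400))]))
for c in ('side','top'):
    if c=='top': snap(c); 
    i=bot.camera_info(c)
    for s in bot.spot_point(c,'mug_handle')[:4]: print(c,s['score'],s['at'],ray_at_z(i,s['at'][1],s['at'][0],.033))
E
```

```text
t 28.5 q [-0.567  0.981  0.937  0.342  1.82  -1.06 ] tcp [ 0.6836 -0.2523  0.132 ] tilt 39.22
[[-0.357  0.688  0.632]
 [ 0.89   0.455  0.007]
 [-0.283  0.565 -0.775]]
rows cm (tool):
[[-1.6, 0.0, 1.0], [-1.6, -0.0, 13.0]] dist [0.02 0.12]
side 0.84 [245.6, 250.9] [ 0.74   -0.0928  0.033 ]
side 0.83 [220.4, 231.8] [ 0.6661 -0.1934  0.033 ]
side 0.55 [289.2, 264.0] [0.8647 0.0067 0.033 ]
top 0.7 [148.7, 348.3] [ 0.864  -0.0027  0.033 ]
top 0.56 [188.2, 362.0] [ 0.7522 -0.0934  0.033 ]
```

View pics/s3.png

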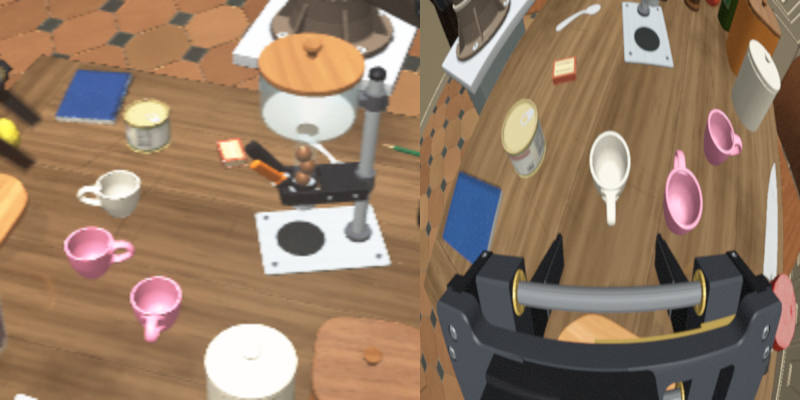

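The mug stands upright with its handle at about (90,193) in the side view, pointing towards the gripper and centred between the fingers in the wrist view, at about (611,205). I'll go in along the tool.

```bash
python3 -m handwheel '[[0,-1.4,0,3,0],[0,-1.6,0,7,0],[0,-1.6,0,11,0],[0,-1.6,0,13,0],[0,-1.6,0,13,0],[1,-1.6,0,13,0],[1,-1.6,0,13,0],[1,-1.6,0,13,0],[1,-1.6,0,13,0],[1,-1.6,0,13,0],[1,-1.6,0,13,0],[1,-1.6,0,13,0],[1,-1.6,0,13,0]]';  python3 o.py
```

```text
t: 30.05
tool_pos: [0.6524, -0.189, 0.0228]
orientation: [0.49, 0.804, 0.178, -0.285]
contact_force: [-0.1, 0.3, -0.4]
gripper_width: 0.0368
finger_force: 0.0
t 30.05 q [-0.521  1.008  1.192  0.357  1.542 -1.119] tcp [ 0.6524 -0.189   0.0228] tilt 39.25
[[-0.357  0.687  0.633]
 [ 0.89   0.456  0.007]
 [-0.283  0.566 -0.774]]
```

```bash
python3 -m handwheel '[[1,0,0,0,0],[1,0,0,0,0],[1,0,0,0,0],[1,0,0,0,0],[1,0,0,0,0],[1,0.6,0,-0.8,0],[1,1.3,0,-1.5,0],[1,1.3,0,-1.5,0]]';  python3 - <<'E'
from m import *
for c in('top','side'):
    p,d,i,W=cloud(c,c+'4'); f=p.astype(int); sat=f.max(2)-f.min(2)
    mg=(d>0)&(W[...,2]>0.025)&(W[...,2]<0.09)&(abs(W[...,0]-.63)<.09)&(abs(W[...,1]+.16)<.06)&(sat<45)&(f.min(2)>110)
    q=W[mg]
    cc=np.array([.632,-.153]); zt=np.percentile(q[:,2],97)
    for _ in range(5):
        r=np.linalg.norm(q[:,:2]-cc,axis=1); top=q[(q[:,2]>zt-.01)&(r<.038)]
        cc=least_squares(lambda p:np.linalg.norm(top[:,:2]-p,axis=1)-.031,cc,loss='soft_l1',f_scale=.002).x if 0 else __import__('scipy.optimize').optimize.least_squares(lambda p:np.linalg.norm(top[:,:2]-p,axis=1)-.031,cc,loss='soft_l1',f_scale=.002).x
    # rim plane tilt
    A=np.c_[top[:,:2]-cc,np.ones(len(top))]; g=np.linalg.lstsq(A,top[:,2],rcond=None)[0]
    print(c,len(q),zt,cc,'tilt slopes',g)
    if c=='side': cv2.imwrite('pics/s4.png',cv2.resize(p[170:250,190:300],(660,480))[:,:,::-1])
E
python3 o.py
```

```text
t: 30.85
tool_pos: [0.6527, -0.1888, 0.0448]
orientation: [0.49, 0.805, 0.178, -0.283]
contact_force: [0.6, 0.2, -0.2]
gripper_width: 0.0123
finger_force: 29.9
top 10 0.07443814159203296 [ 0.632 -0.153] tilt slopes [0. 0. 0.]
side 446 0.07561794618923627 [ 0.6347 -0.1506] tilt slopes [0.0007 0.028  0.0713]
t 30.95 q [-0.521  0.983  1.19   0.357  1.566 -1.109] tcp [ 0.6522 -0.1886  0.0434] tilt 39.19
[[-0.358  0.688  0.632]
 [ 0.89   0.456  0.008]
 [-0.283  0.565 -0.775]]
```

View pics/s4.png

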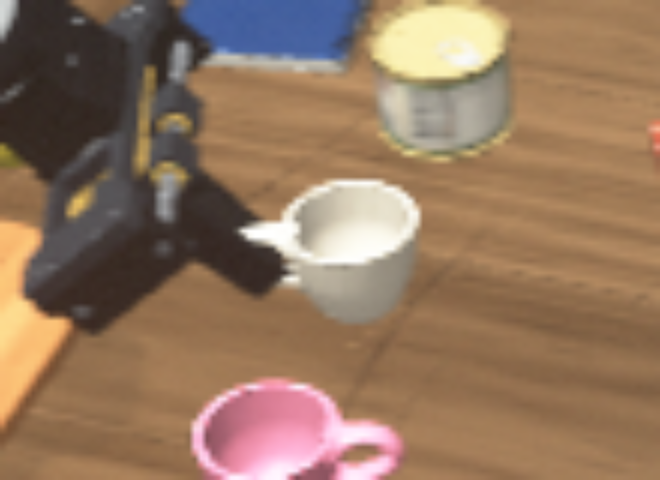

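The mug hangs upright in the gripper, clear of the table; its rim is at about (350,225) in the crop. Next I'll carry it low, in under the spout.

```bash
python3 w.py '[[0.637,-0.05,0.041],[0.627,0.048,0.0385],[0.623,0.088,0.0385],[0.623,0.088,0.028]]'
```

```text
t 30.95 q [-0.521  0.983  1.19   0.357  1.566 -1.109] tcp [ 0.6522 -0.1886  0.0434] tilt 39.19
[[-0.358  0.688  0.632]
 [ 0.89   0.456  0.008]
 [-0.283  0.565 -0.775]]
rows cm (tool):
[[9.9, 5.0, 8.4], [16.9, 8.5, 14.5], [19.8, 10.0, 16.8], [19.1, 10.0, 17.6]] dist [0.14 0.1  0.04 0.01]
```

```bash
python3 -m handwheel '[[1,3.3,1.7,2.8,0],[1,6.6,3.3,5.6,0],[1,9.9,5,8.4,0],[1,12.2,6.2,10.4,0],[1,14.5,7.3,12.5,0],[1,16.9,8.5,14.5,0],[1,18.3,9.2,15.7,0],[1,19.8,10,16.8,0],[1,19.8,10,16.8,0],[1,19.8,10,16.8,0]]'
python3 - <<'E'
from m import *
p,d,i,W=cloud('side','side5'); p2,_,_=snap('top')
cv2.imwrite('pics/s5.png',np.hstack([cv2.resize(p[150:270,270:410],(420,360)),cv2.resize(p2[140:270,220:350],(360,360))])[:,:,::-1])
E
python3 w.py '[[0.623,0.088,0.034],[0.623,0.088,0.028]]'
```

```text
t: 31.95
tool_pos: [0.6231, 0.0879, 0.0386]
orientation: [0.49, 0.804, 0.178, -0.284]
contact_force: [-0.4, -0.6, -2.0]
gripper_width: 0.0126
finger_force: 29.9
t 32.05 q [-0.189  0.867  1.512  0.554  1.271 -0.971] tcp [0.6231 0.0871 0.0386] tilt 39.22
[[-0.357  0.688  0.632]
 [ 0.891  0.455  0.007]
 [-0.282  0.566 -0.775]]
rows cm (tool):
[[-0.2, 0.0, 0.4], [-0.6, 0.0, 0.9]] dist [0.   0.01]
```

View pics/s5.png

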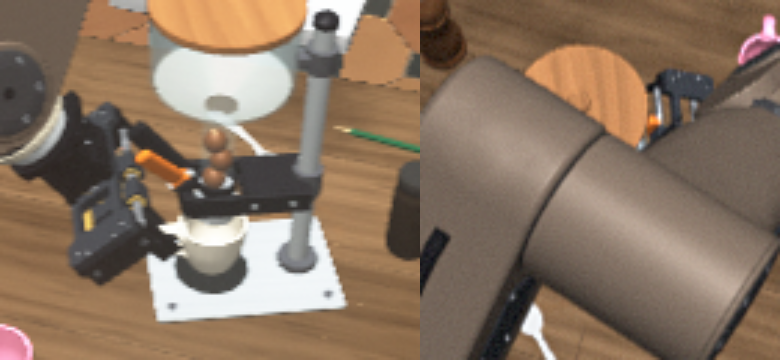

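The mug is over the black mat under the spout, at about (215,255) in the crop. I'll lower it and release.

```bash
python3 -m handwheel '[[1,-0.2,0,0.25,0],[1,-0.42,0,0.5,0],[1,-0.42,0,0.5,0],[1,-0.42,0,0.5,0]]'; python3 -m handwheel '[[0.4,0,0,0,0],[0.4,0,0,0,0],[0.4,0,0,0,0],[0.4,0,0,0,0],[0.4,0,0,0,0],[0.4,0,0,0,0],[0.4,0,0,-3,0],[0.4,0,0,-7,0],[0.4,0,0,-12,0],[0.4,0,0,-16,0]]'
python3 - <<'E'
from m import *
# squeeze TCP targets
o=bot.get_obs();M=R.from_quat(o['orientation']).as_matrix()
O=np.array([.605,.125,0]);x=np.array([-.447,.894,0]);y=np.array([-.894,-.447,0]);Z=np.array([0,0,1.])
S=O-.065*x+.002*y+.167*Z
print('S',S)
for back in(0,.06,.12):
  for yo in(-.0,): 
    T=S+M[:,2]*(.019-back); print(back,T,((T-o['tool_pos'])@M*100).round(2))
for s in bot.spot_point('side','squeeze')[:2]:
    i=bot.camera_info('side');print(s['score'],ray_at_z(i,s['at'][1],s['at'][0],.167))
E
python3 o.py
```

```text
t: 32.45
tool_pos: [0.6229, 0.0879, 0.0319]
orientation: [0.491, 0.804, 0.178, -0.285]
contact_force: [-0.5, 0.7, -1.0]
gripper_width: 0.0126
finger_force: 29.9
t: 33.45
tool_pos: [0.6688, -0.0038, 0.1582]
orientation: [0.49, 0.804, 0.178, -0.284]
contact_force: [0.2, 0.3, 0.1]
gripper_width: 0.057
finger_force: 0.0
S [0.6323 0.066  0.167 ]
0 [0.6269 0.0767 0.1523] [ 6.67 -0.07  6.19]
0.06 [0.6438 0.0428 0.1988] [ 6.67 -0.07  0.19]
0.12 [0.6608 0.0089 0.2453] [ 6.67 -0.07 -5.81]
0.7 [0.6312 0.0746 0.167 ]
t 33.5 q [-0.298  0.796  1.269  0.476  1.579 -0.894] tcp [ 0.6715 -0.0072  0.1628] tilt 38.89
[[-0.36   0.69   0.628]
 [ 0.891  0.453  0.013]
 [-0.275  0.564 -0.778]]
```

```bash
python3 -m handwheel '[[0,0,0,-5.8,0],[0,0,0,-5.8,0],[0,3,-0.2,-5.8,0],[0,6.67,-0.2,-5.8,0],[0,6.67,-0.2,-5.8,0],[0,6.67,-0.2,-5.8,0],[0,6.67,-0.2,-5.8,0]]'
python3 - <<'E'
from m import *
o=bot.get_obs();M=R.from_quat(o['orientation']).as_matrix()
O=np.array([.605,.125,0]);x=np.array([-.447,.894,0]);y=np.array([-.894,-.447,0]);Z=np.array([0,0,1.])
T=O-.065*x+.0035*y+.167*Z+M[:,2]*.016; print(((T-o['tool_pos'])@M*100).round(2), M.T.round(3))
p,d,i,W=cloud('side','side6'); p2,_,_=snap('wrist')
cv2.imwrite('pics/s6.png',np.hstack([cv2.resize(p[140:260,270:410],(420,360)),cv2.resize(p2[0:260,180:460],(380,360))])[:,:,::-1])
E
```

```text
t: 34.2
tool_pos: [0.659, 0.0094, 0.242]
orientation: [0.491, 0.804, 0.178, -0.285]
contact_force: [-0.2, -0.4, 1.0]
gripper_width: 0.0948
finger_force: 0.0
[ 0.1   0.   11.37] [[-0.356  0.687  0.633]
 [ 0.89   0.455  0.006]
 [-0.284  0.566 -0.774]]
```

View pics/s6.png

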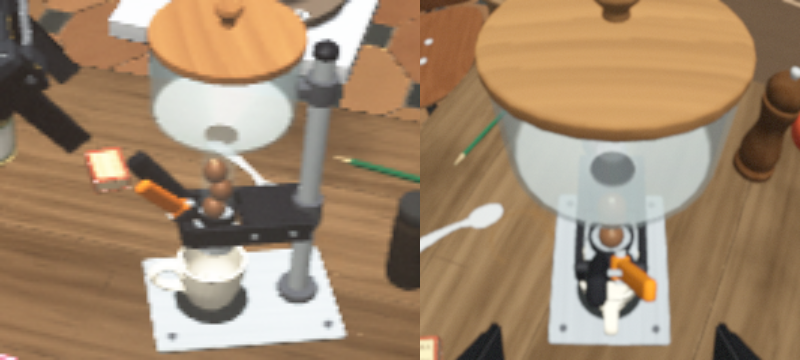

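The mug stands on the mat under the spout (about (212,275)). In the wrist view the grip at (597,280) and the trigger at (640,280) lie between the fingers. I'll go in and squeeze.

```bash
python3 -m handwheel '[[0,0.1,0,3,0],[0,0.1,0,6,0],[0,0.1,0,9,0],[0,0.1,0,11.4,0],[0,0.1,0,11.4,0],[0,0.1,0,11.4,0]]' && python3 -m handwheel '[[1,0,0,0,0],[1,0,0,0,0],[1,0,0,0,0],[1,0,0,0,0],[1,0,0,0,0],[1,0,0,0,0],[1,0,0,0,0],[1,0,0,0,0],[1,0,0,0,0],[1,0,0,0,0],[1,0,0,0,0],[1,0,0,0,0],[1,0,0,0,0],[1,0,0,0,0]]'
python3 - <<'E'
from m import *
p,d,i,W=cloud('side','side7'); p2,_,_=snap('wrist')
cv2.imwrite('pics/s7.png',np.hstack([cv2.resize(p[140:260,270:410],(420,360)),cv2.resize(p2[0:260,180:460],(380,360))])[:,:,::-1])
E
```

```text
t: 34.9
tool_pos: [0.6269, 0.0743, 0.1555]
orientation: [0.49, 0.804, 0.178, -0.285]
contact_force: [0.3, -0.2, 0.5]
gripper_width: 0.0954
finger_force: 0.0
t: 36.3
tool_pos: [0.6262, 0.074, 0.1564]
orientation: [0.491, 0.804, 0.178, -0.285]
contact_force: [-3.6, -7.0, 7.1]
gripper_width: 0.0276
finger_force: 30.0
```

View pics/s7.png

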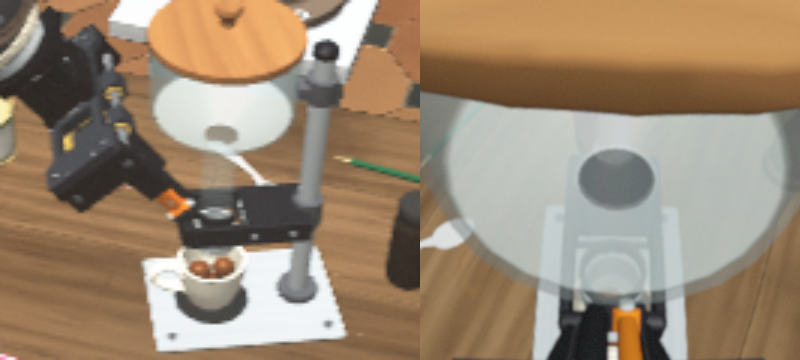

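The fingers are closed to 28 mm, which is the full squeeze. The neck is empty and the nuts show in the mug at about (212,268). Next I'll release and back off.

```bash
python3 -m handwheel '[[1,0,0,0,0],[1,0,0,0,0],[1,0,0,0,0],[0,0,0,0,0],[0,0,0,0,0],[0,0,0,0,0],[0,0,0,0,0],[0,0,0,0,0],[0,0,0,0,0],[0,0,0,0,0],[0,0,0,0,0],[0,0,0,0,0],[0,0,0,-4,0],[0,0,0,-9,0],[0,0,0,-14,0],[0,0,0,-19,0],[0,0,0,-19,0],[0,0,0,-19,0]]'
python3 - <<'E'
from m import *
p,d,i,W=cloud('side','side8'); p2,_,_=snap('wrist')
cv2.imwrite('pics/s8.png',np.hstack([cv2.resize(p[140:260,270:410],(420,360)),cv2.resize(p2[0:260,180:460],(380,360))])[:,:,::-1])
print([(s['score'],s['extent']) for s in bot.search_frame('side','nut_1')])
E
```

```text
t: 38.2
tool_pos: [0.6803, -0.0332, 0.3028]
orientation: [0.491, 0.804, 0.178, -0.284]
contact_force: [-0.2, 0.2, -0.3]
gripper_width: 0.0954
finger_force: 0.0
[(0.46, [343.9, 228.1, 5.2, 7.1])]
```

View pics/s8.png

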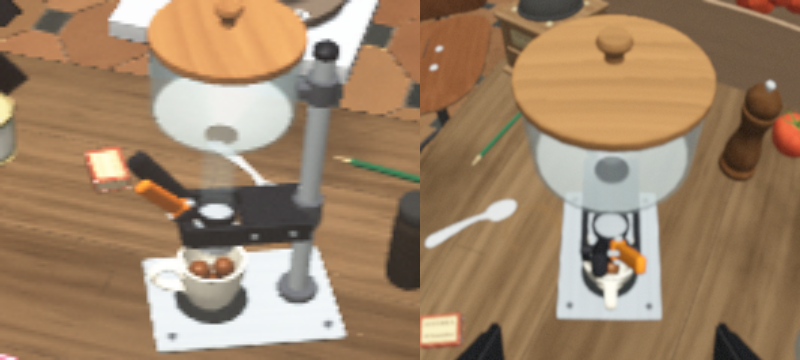

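The trigger is back at rest (about (160,197)), the neck is empty, and the nuts are in the mug, which stands under the spout at about (212,270). The robot is clear, so I'm handing in.

```bash
python3 -c "
from cell import bot;print(bot.job_done())"
```

```text
the job is handed in; nothing more can be done
None
```

The job is handed in at about 38 s of the 61 s allowed: the white mug stands upright under the spout with the nuts in it (the neck is empty and none lie outside, though I couldn't count three separately), the trigger is back at rest, and I saw nothing knocked over.

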